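Draw the bar weight out of its narrow pocket with the sprung tongs

TASK

Take the sprung tongs, squeeze them shut on the oblong bar weight deep inside its narrow rack pocket, draw it out and slide it wholly inside the open three-sided bay, lying flat. Let go of it there and leave the tongs sprung open, lying flat on the table, with their nose out of the bay. Touch the bar weight only with the tongs and do not disturb the round weight, the thread spool or the loupe.

Things in the scene. Friction and masses are not known exactly. Their poses are not given: they have to be found in the camera images.
- tongs: Parallel sprung tongs lying flat, 0.21 kg. Origin on the underside midway between the wooden grip cheeks; x to the nose (114 mm ahead), y to the left jaw, z up. Behind, a steel spine and two cross rods end 72 mm back, 68 mm wide. The jaws are parallel steel strips 6 mm thick, 20 mm high from the table, 42 mm apart when open (54 mm over their outer faces). They stay parallel and move equally.
- tongs_grip (a point): Point midway between the two flat wooden grip cheeks, half-way up (19 mm above the underside): pinch the cheeks across y here. Each is 44 mm long (x) and 38 mm high; 60 mm over both when open, 44 mm when the jaws meet the bar weight. Axes as tongs.
- tongs_nose (a point): Point midway between the jaw tips, 114 mm ahead of the tongs' origin along x, 10 mm above the underside.
- jaw_l (a joint): Inward travel of the left jaw in m: 0 = sprung open, 0.008 = closed on the bar weight's 26 mm, 0.011 = stop; the right jaw mirrors it. Springs push each jaw out with 3.2 N when open, plus 0.4 N per mm: about 4 N a side holds the tongs part squeezed, over 6.4 N a side is needed to grip the bar weight.
- bar_weight: Oblong brass bar weight 60 x 26 x 22 mm, about 0.25 kg, standing on the table in one of the rack's two pockets. Origin at the centre of its underside, x along its length (either end may count as the front), z up.
- round_weight: Round brass weight, 38 mm diameter, 22 mm high with a 16 mm knob to 28 mm, in the other pocket; it stays there. Origin at the centre of its underside.
- rack: Fixed beech rack 140 mm deep (x), 168 wide (y), 52 high, with two parallel pockets open at the front (-x) only. Origin at the centre of its underside, x points into the pockets. Each pocket is 66 mm wide, 44 high, 132 deep, centred at y = +39 or -39 mm, mouth at x = -70; the table is its floor, no sill. The roof of each has an 18 mm wide slot to look through.
- bay: Fixed low three-sided beech bay, open at the top and towards -x (its mouth, at x = -43 mm). Origin at the centre, at table height; x points from the mouth to the back wall, whose inner face is at x = +43 mm. 100 mm wide inside, walls 10 mm thick and 20 mm high; its floor is the table itself, without a sill.
- spool: Bystander: thread spool, 31 mm diameter, 40 mm high, behind the rack. Origin at its underside.
- loupe: Bystander: black stand loupe, 37 mm diameter, 38 mm high, to the right of the rack. Origin at its underside.
Not all that is in view belongs to the job. Leave any green look-alike of the bar_weight alone.

How it is judged:
On the way, in this order (a step that is already met when the one before it is completed fails the run):
1. the tongs are squeezed on the bar weight while it is still inside its pocket (contact force between tongs and bar_weight above 1.5 N and value of joint jaw_l above 0.0065 m and x of bar_weight in the frame of rack above -0.03 m and horizontal distance between tongs_nose and bar_weight below 0.036 m), for 0.2 s.
2. the bar weight is drawn wholly out of the pocket in the squeezed tongs (contact force between tongs and bar_weight above 1 N and value of joint jaw_l above 0.0065 m and x of bar_weight in the frame of rack below -0.1 m), for 0.1 s.
At the end, for the whole second after the job is handed in: The bar weight lies flat and at rest in the bay, its centre at most 16 mm towards the mouth from the bay's centre and within 42 mm of its middle line; the tongs do not touch it, are sprung open (under 2 mm jaw travel) and lie flat and at rest on the table, nose outside the bay (x of bar_weight in the frame of bay between -0.016 and 0.04 m and y of bar_weight in the frame of bay between -0.042 and 0.042 m and height (world z) of bar_weight below 0.006 m and angle between each of bar_weight, tongs's own z axis and vertical below 0.1 rad and linear speed of each of bar_weight, tongs below 0.01 m/s and contact force between tongs and bar_weight below 0.05 N and value of joint jaw_l below 0.002 m and (x of tongs_nose in the frame of bay below -0.04 m or x of tongs_nose in the frame of bay above 0.058 m or y of tongs_nose in the frame of bay above 0.06 m or y of tongs_nose in the frame of bay below -0.06 m) and height (world z) of tongs below 0.02 m).
It fails at once if the fingers or the arm touch the bar weight (contact force between any of the fingers, the arm and bar_weight above 0.5 N).
It fails at once if the round weight is moved more than 15 mm (distance of round_weight from where it was at the start of the episode above 0.015 m).
It fails at once if the spool or the loupe is moved more than 15 mm (distance of any of spool, loupe from where it was at the start of the episode above 0.015 m).
It also fails if it takes over 64 s, if anything falls off the work surface, if the arm or the gripper's body presses on something with over 40 N, if the wrist force passes 120 N, or if a joint passes its speed limit or range.

ROBOT

A 6-joint arm with a two-finger parallel gripper is mounted at the origin on a cart in front of the work surface, level with it; the furniture and walls round the work are solid. World frame = base frame: x ahead of the robot, y to its left, z up, the work surface at z = 0. Lengths are in m, angles in rad, forces in N, time in s.
With the tool pointing down it reaches from about 0.375 to 0.925 m from the base axis. Payload 5.7 kg.
Tool frame: the origin (TCP) lies midway between the tips of the shut fingers; the grasp point (between the pads) lies 19 mm behind it; z points along the fingers, x is the direction in which the jaws open and shut, and the axes are right-handed (so a half turn about z gives the same grasp; the last joint's range is limited). The gripper opens to 88 mm and grips with 3 to 60 N. Pads are 20 mm wide; open, the fingers measure 115 mm over their backs; the gripper's body (75 mm by 178 mm) begins 61 mm behind the grasp point.
Start: joints at [1.228, 0.359, 1.51, -0, 1.272, -0.115], TCP at [0.135, 0.584, 0.223] pointing down, gripper open.
Joint ranges: [-2.97, 2.97], [-1.01, 2.36], [0.21, 2.38], [-0.96, 4.11], [0.2, 2.71], [-2.98, 2.98]. Speed limits (rad/s): [2.39, 2.39, 3.14, 3.14, 3.14, 3.14].

INTERFACE

Orientations are given as a unit quaternion [x, y, z, w].
In Python, from bench import move_ptp, servo_line, goto_joints, move_gripper, sleep, inverse_kinematics, capture, PlanningError, close_job, spot_in, silhouettes, current_clock, current_joint_pos, current_qvel, current_joint_torque, current_position, current_orientation, current_force, current_torque, current_finger_gap gives the robot as it stands. Calls block until the motion is done:
- move_ptp(position, orientation): joint-space move of the TCP to a pose.
- servo_line(position, orientation=None, rate=0.15, contact_N=None): straight line of the TCP; orientation=None keeps the orientation; rate is the mean speed in m/s. With contact_N (N) it stops when the force on the tool has changed by that much, and returns True; else False.
- goto_joints(angles): joint-space move.
- move_gripper(opening): finger opening in m; the grip force is fixed at half the most; returns when the fingers have stopped.
- sleep(seconds).
- inverse_kinematics(position, orientation): joint angles nearest the present ones, or None.
- capture(name): name is "scene" or "top" or "wrist"; returns a dict with "image" (420x560x3 uint8, blue, green, red), "range_z" (420x560 float32, m along the optical axis (not along the pixel's ray), 0 where there is no reading), "intrinsics" (3x3 intrinsics, pixels), "k1" (the pictures are not rectified: a ray, as slopes to the right and down, at radius r is drawn at 1 + k1 r^2 times it, then the intrinsics apply), "R" (3x3) and "t" (3): a world point X has camera coordinates R X + t. Camera axes: x right, y down, z forward; pixel columns grow to the right and rows downward; lengths in m; the calibration is good to about 2 mm. A picture is of the moment at which its call begins.
A pose or a line that the arm cannot do raises PlanningError and nothing moves.
- close_job(): hands the job in, once; it reports no verdict.
Trained networks look in the newest picture that a camera, given by its name, has taken for a name from the list of things; names that differ only in an ending like _2 or _b are one class to them, and where a whole thing is asked for, a point or a joint stands for the part that bears it (a point fixed in the world has none). Each returns a list of dicts, best first, with "conf" (0 to 1); they miss things now and then, are a little off and sometimes report something else, mostly with a low value. They report only what shows in the picture. A call takes as long as a camera call. They do not tell look-alikes from the thing itself.
- spot_in(camera, query): "xy" ([column, row] in pixels, amid what is visible of it).
- silhouettes(camera, query): "region" (420x560 bool, what is visible of it) and "xy" ([column, row] in pixels, amid what is visible of it).
Readings, each from a call of its own:
- current_clock(): time.
- current_joint_pos(): joint angles.
- current_qvel(): joint speeds.
- current_joint_torque(): joint torques, N m.
- current_position(): TCP position.
- current_orientation(): TCP orientation.
- current_force(): force on the tool from outside, world axes, zero at the start.
- current_torque(): the same for the moment, N m.
- current_finger_gap(): finger opening in m.
Only numpy, scipy, OpenCV 4.12 (cv2) and the standard library are available. Lean on these libraries where they do the work, as an engineer would, in place of code of your own. Each camera call takes 0.05 s, during which the arm holds its last target.

## Working session

There is one attempt and no reset: what is moved stays moved. The work goes in short steps, each a Python script; the robot and the scene stay as the last script left them, time stands still between calls to the robot, and variables do not carry over. Pictures are saved under pics/ and viewed, and the job is handed in when it is done.

```bash
mkdir -p pics; ls; cat > h.py <<'E'
import numpy as np, cv2
from bench import *
def pix2ray(c,u,v):
    K=c["intrinsics"]; k1=c["k1"]
    x=(u-K[0,2])/K[0,0]; y=(v-K[1,2])/K[1,1]
    xd,yd=x,y
    for _ in range(20):
        r2=x*x+y*y; x=xd/(1+k1*r2); y=yd/(1+k1*r2)
    return np.array([x,y,np.ones_like(x)]) if np.ndim(x) else np.array([x,y,1.])
def on_plane(c,u,v,z):
    d=c["R"].T@pix2ray(c,u,v); o=-c["R"].T@c["t"]
    return o+d*(z-o[2])/d[2]
def cloud(c,mask=None):
    Z=c["range_z"]; m=(Z>0)
    if mask is not None: m&=mask
    v,u=np.nonzero(m)
    r=pix2ray(c,u.astype(float),v.astype(float))*Z[v,u]
    return (c["R"].T@(r-c["t"][:,None])).T, u, v
def proj(c,X):
    p=c["R"]@np.asarray(X,float)+c["t"]; x,y=p[0]/p[2],p[1]/p[2]; r2=x*x+y*y; s=1+c["k1"]*r2
    return c["intrinsics"][0,0]*x*s+c["intrinsics"][0,2], c["intrinsics"][1,1]*y*s+c["intrinsics"][1,2]
E
python3 - <<'E'
from h import *
for n in ["scene","top","wrist"]:
    c=capture(n); cv2.imwrite(f"pics/{n}0.png",c["image"])
    print(n,c["k1"],-c["R"].T@c["t"],c["R"][2])
    for q in ["tongs","bar_weight","round_weight","rack","bay","spool","loupe","tongs_nose","tongs_grip"]:
        print(q,[(round(d["conf"],2),np.round(d["xy"]).tolist()) for d in spot_in(n,q)])
print(current_clock(),current_orientation(),current_force())
E
```

```text
pics
scene -0.17537856352994846 [-0.22551133 -0.63647086  0.49511636] [ 0.72095832  0.56650011 -0.39911994]
tongs [(0.87, [335.0, 272.0]), (0.19, [232.0, 187.0])]
bar_weight [(0.75, [173.0, 249.0]), (0.7, [367.0, 210.0]), (0.61, [220.0, 270.0]), (0.5, [140.0, 238.0]), (0.43, [295.0, 206.0])]
round_weight []
rack [(0.6, [319.0, 195.0])]
bay []
spool []
loupe [(0.63, [367.0, 207.0])]
tongs_nose [(0.56, [331.0, 272.0])]
tongs_grip [(0.69, [332.0, 273.0])]
top -0.1092278377193722 [0.42859847 0.01470935 0.90624718] [ 0.18222852 -0.04239538 -0.98234179]
tongs [(0.97, [378.0, 275.0])]
bar_weight [(0.76, [184.0, 320.0]), (0.72, [262.0, 165.0]), (0.66, [226.0, 322.0]), (0.64, [287.0, 319.0])]
round_weight [(0.61, [293.0, 168.0])]
rack [(0.72, [279.0, 161.0]), (0.18, [261.0, 168.0])]
bay [(0.76, [159.0, 176.0])]
spool []
loupe [(0.58, [328.0, 149.0])]
tongs_nose [(0.84, [376.0, 272.0])]
tongs_grip [(0.64, [378.0, 272.0])]
wrist 0.01329604885394427 [0.0709316  0.59913228 0.38380867] [ 0.23648038 -0.05482764 -0.97008812]
tongs []
bar_weight []
round_weight []
rack []
bay []
spool []
loupe []
tongs_nose []
tongs_grip []
1.5 [ 7.82889554e-01  6.22160703e-01 -7.06411789e-05  1.99084955e-05] [-0.68281634  0.50309813  0.12295294]
```

View pics/top0.png

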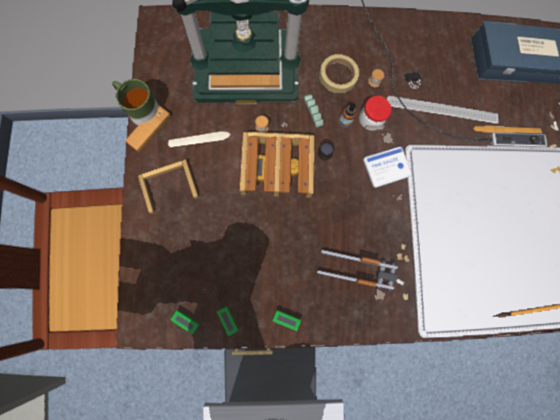

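View pics/scene0.png

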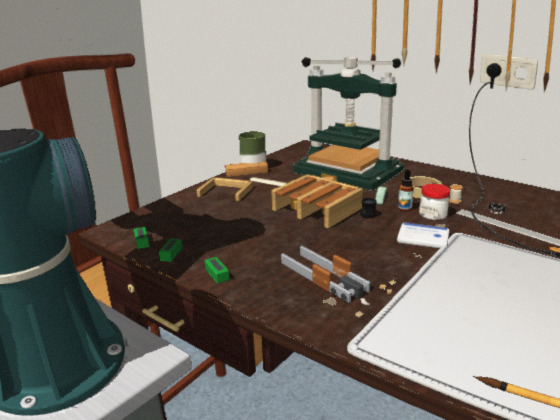

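```bash
python3 - <<'E'
import cv2
im=cv2.imread("pics/top0.png"); cv2.imwrite("pics/crop_rack0.png",cv2.resize(im[90:240,120:360],None,fx=3.3,fy=3.3,interpolation=cv2.INTER_CUBIC))
E
```

```text
(no output)
```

View pics/crop_rack0.png

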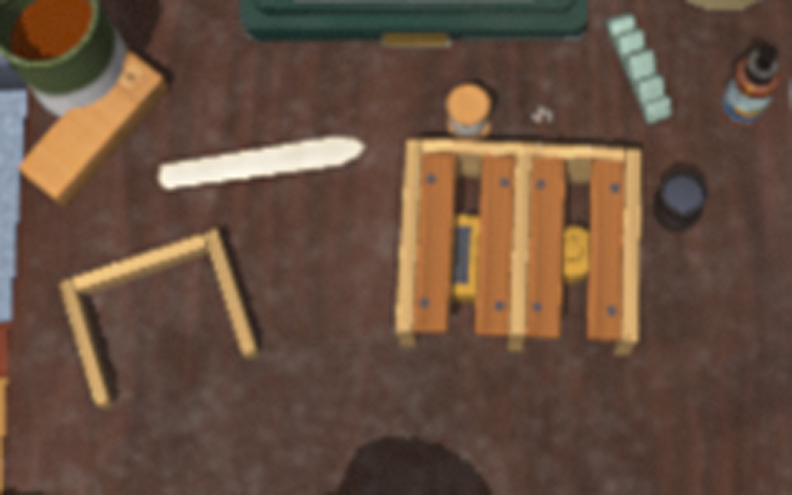

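Candidates for the bar weight in the top view:
- Brass bar at (262,168), in the left pocket.
- Round weight at (294,167), in the right pocket.
- Green look-alikes at (184,320), (226,322) and (287,319).

I choose the brass bar at (262,168). The crop shows an oblong with a dark inlay under the left slot. The tongs are at about (360,270) with the nose pointing left, and the bay at about (168,183) with its mouth towards the robot.

```bash
python3 - <<'E'
from h import *
import time
c=capture("top")
print(c["intrinsics"])
P,u,v=cloud(c)
def rng(m): return np.round(np.percentile(P[m],[2,50,98],axis=0),3).tolist()
# table plane check
m=(u>230)&(u<330)&(v>210)&(v<260); print("table z",rng(m))
H=np.zeros((420,560)); 
H[v,u]=P[:,2]
img=np.clip((H+0.005)/0.07*255,0,255).astype(np.uint8)
cv2.imwrite("pics/h.png",cv2.resize(cv2.applyColorMap(img[100:310,110:420],cv2.COLORMAP_JET),None,fx=2.5,fy=2.5,interpolation=cv2.INTER_NEAREST))
for q in ["tongs","rack","bay","bar_weight","round_weight","spool","loupe"]:
    for d in silhouettes("top",q):
        r=d["region"]; Q,_,_=cloud(c,r)
        print(q,round(d["conf"],2),r.sum(),np.round(d["xy"]),np.round(np.percentile(Q,[2,50,98],axis=0),3).tolist())
        np.save(f"m_{q}.npy",r) if not __import__("os").path.exists(f"m_{q}.npy") else None
E
```

```text
[[385.57866868   0.         280.67753146]
 [  0.         385.57866868 208.7806943 ]
 [  0.           0.           1.        ]]
table z [[0.478, -0.135, -0.004], [0.534, -0.022, -0.0], [0.59, 0.091, 0.003]]
tongs 0.75 911 [376. 276.] [[0.404, -0.289, -0.002], [0.438, -0.243, 0.019], [0.491, -0.116, 0.039]]
rack 0.95 3537 [277. 164.] [[0.629, -0.098, 0.009], [0.698, -0.015, 0.051], [0.765, 0.065, 0.054]]
bay 0.88 729 [166. 173.] [[0.594, 0.177, -0.001], [0.676, 0.258, 0.018], [0.711, 0.31, 0.022]]
bay 0.44 3392 [280. 163.] [[0.629, -0.097, 0.022], [0.698, -0.016, 0.051], [0.764, 0.065, 0.054]]
bay 0.27 855 [376. 272.] [[0.407, -0.287, -0.001], [0.44, -0.238, 0.02], [0.491, -0.118, 0.039]]
bar_weight 0.76 203 [261. 165.] [[0.666, 0.014, 0.01], [0.692, 0.024, 0.022], [0.724, 0.034, 0.025]]
bar_weight 0.73 357 [287. 318.] [[0.321, -0.059, -0.001], [0.341, -0.031, 0.022], [0.36, -0.004, 0.025]]
bar_weight 0.69 350 [182. 322.] [[0.316, 0.169, -0.0], [0.338, 0.194, 0.021], [0.36, 0.22, 0.025]]
bar_weight 0.65 385 [227. 322.] [[0.31, 0.078, -0.002], [0.339, 0.099, 0.021], [0.368, 0.121, 0.025]]
round_weight 0.48 123 [291. 170.] [[0.679, -0.065, 0.011], [0.695, -0.055, 0.022], [0.716, -0.047, 0.031]]
spool 0.64 191 [263. 123.] [[0.789, 0.006, 0.002], [0.799, 0.021, 0.038], [0.817, 0.034, 0.042]]
loupe 0.6 225 [327. 149.] [[0.72, -0.152, 0.004], [0.732, -0.134, 0.032], [0.751, -0.119, 0.039]]
```

View pics/h.png

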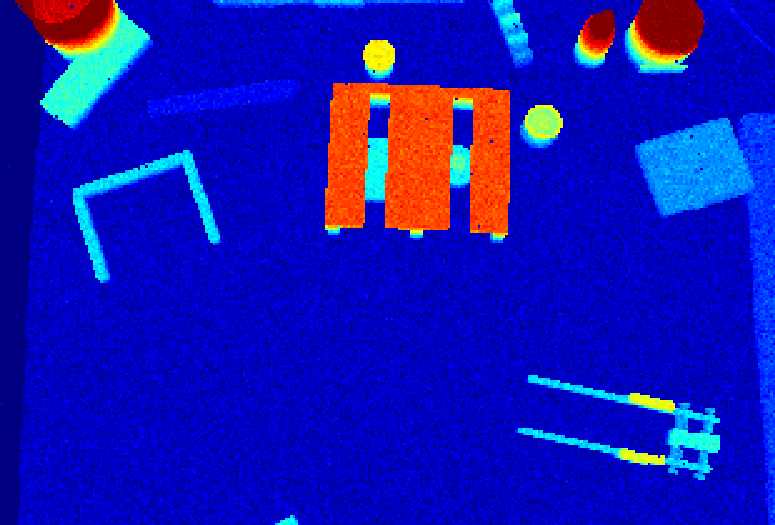

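```bash
cat >> h.py <<'E'
from scipy.optimize import minimize
def quat(yaw):  # tool down, tool x at world yaw
    return [np.cos(yaw/2),np.sin(yaw/2),0.,0.]
def yaw_of(q): return 2*np.arctan2(q[1],q[0])
E
python3 - <<'E'
from h import *
c=capture("top"); np.savez("top0.npz",**{k:c[k] for k in c})
P,u,v=cloud(c)
# rack
m=(u>230)&(u<325)&(v>120)&(v<205)&(P[:,2]>.045)&(P[:,2]<.06)
r=cv2.minAreaRect((P[m,:2]*1000).astype(np.float32)); print("rack",r, np.rad2deg(1))
# left/right edges
Q=P[m]
# tongs
m=(u>310)&(u<410)&(v>240)&(v<300)&(P[:,2]>.03)&(P[:,2]<.05); Q=P[m,:2]
k=cv2.kmeans(Q.astype(np.float32),2,None,(3,100,1e-6),5,cv2.KMEANS_PP_CENTERS); print("cheeks",k[2],k[2].mean(0),np.bincount(k[1].ravel()))
d=k[2][0]-k[2][1]; print("cheek dir",np.rad2deg(np.arctan2(d[1],d[0])),np.linalg.norm(d))
o=k[2].mean(0)
m=(u>305)&(u<375)&(v>240)&(v<300)&(P[:,2]>.012)&(P[:,2]<.03); Q=P[m,:2]
k2=cv2.kmeans(Q.astype(np.float32),2,None,(3,100,1e-6),5,cv2.KMEANS_PP_CENTERS)
# split by line between using side of axis
ax=np.array([np.cos(np.deg2rad(80)),np.sin(np.deg2rad(80))]); n=np.array([-ax[1],ax[0]])
s=(Q-o)@n
for sg in (1,-1):
    A=Q[s*sg>0]; l=cv2.fitLine(A.astype(np.float32),cv2.DIST_HUBER,0,.01,.01).ravel(); print("jaw",l,np.rad2deg(np.arctan2(l[1],l[0])),len(A),(A-o).dot(ax).max())
# bay
m=(u>130)&(u<205)&(v>150)&(v<215)&(P[:,2]>.011)&(P[:,2]<.03); B=P[m,:2]
def cost(p):
    cc,ss=np.cos(p[2]),np.sin(p[2]); L=(B-p[:2])@np.array([[cc,-ss],[ss,cc]])
    def seg(a,b):
        a=np.array(a);b=np.array(b);t=np.clip(((L-a)@(b-a))/((b-a)@(b-a)),0,1);return np.linalg.norm(L-a-t[:,None]*(b-a),axis=1)
    d=np.min([seg((-.043,.055),(.053,.055)),seg((-.043,-.055),(.053,-.055)),seg((.048,-.06),(.048,.06))],axis=0)
    return np.minimum(d,.01).mean()
best=min((minimize(cost,[.65,.25,a],method="Nelder-Mead",options=dict(xatol=1e-5,fatol=1e-8)) for a in (0,.25,.4)),key=lambda r:r.fun)
print("bay",best.x,best.fun,len(B))
print(inverse_kinematics([0.67,0.02,0.2],quat(1.5)))
E
```

```text
rack ((698.2333374023438, -16.056930541992188), (168.28936767578125, 139.29698181152344), 86.99433898925781) 57.29577951308232
cheeks [[ 0.41887653 -0.21311212]
 [ 0.4684984  -0.22525755]] [ 0.44368747 -0.21918483] [72 74]
cheek dir 166.24669 0.051086616
jaw [ 0.24379192  0.96982753  0.4339441  -0.15727277] 75.88954 122 0.11396694778581082
jaw [ 0.24824677  0.96869683  0.48232442 -0.16214703] 75.626205 132 0.11111025953750142
bay [0.64598553 0.24154615 0.34656689] 0.0027042009359321095 578
[-7.31300258e-02  4.77991519e-01  1.37307979e+00 -4.44089210e-16
  1.29052134e+00 -1.57313003e+00]
```

View pics/wrist0.png

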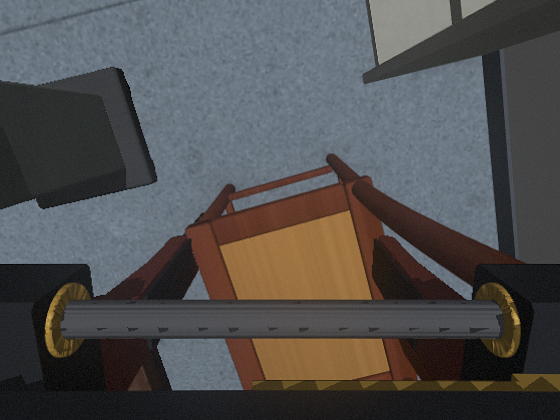

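```bash
python3 - <<'E'
from h import *
c=capture("wrist"); p=current_position(); y=yaw_of(current_orientation())
Rt=np.array([[np.cos(y),np.sin(y),0],[np.sin(y),-np.cos(y),0],[0,0,-1]])  # tool axes cols
print("cam in tool",Rt.T@(-c["R"].T@c["t"]-p)); print("R cam<-tool",np.round(c["R"]@Rt,3)); print(c["intrinsics"][0,0])
np.savez("wcam.npz",R=c["R"]@Rt,o=Rt.T@(-c["R"].T@c["t"]-p),K=c["intrinsics"],k1=c["k1"])
# choose TCP so bar (0.693,0.024,0.022) appears at pixel (280,150)
w=np.load("wcam.npz")
y=np.deg2rad(87); Rt=np.array([[np.cos(y),np.sin(y),0],[np.sin(y),-np.cos(y),0],[0,0,-1]])
for z in (0.12,0.16,0.2):
    T=np.array([0.69,0.024,z])
    for X in ([0.693,0.024,0.022],[0.63,0.024,0.05],[0.765,0.024,.05]):
        cc=dict(R=w["R"]@Rt.T,intrinsics=w["K"],k1=float(w["k1"])); cc["t"]=-cc["R"]@(T+Rt@w["o"]); print(z,X,proj(cc,X))
E
```

```text
cam in tool [-0.00030565 -0.06620336 -0.16117714]
R cam<-tool [[ 1.     0.001 -0.   ]
 [-0.001  0.97  -0.243]
 [-0.     0.243  0.97 ]]
355.03024522809784
0.12 [0.693, 0.024, 0.022] (np.float64(282.8025237450639), np.float64(212.48890686372712))
0.12 [0.63, 0.024, 0.05] (np.float64(277.6556914983305), np.float64(128.21118353756714))
0.12 [0.765, 0.024, 0.05] (np.float64(288.10140793600067), np.float64(317.96460605601453))
0.16 [0.693, 0.024, 0.022] (np.float64(282.7145739840307), np.float64(200.55579120975824))
0.16 [0.63, 0.024, 0.05] (np.float64(278.3083403178446), np.float64(126.71351522436002))
0.16 [0.765, 0.024, 0.05] (np.float64(287.3162369976244), np.float64(291.8152108637068))
0.2 [0.693, 0.024, 0.022] (np.float64(282.6463704821419), np.float64(191.30022525499348))
0.2 [0.63, 0.024, 0.05] (np.float64(278.7940641262935), np.float64(125.59886635565061))
0.2 [0.765, 0.024, 0.05] (np.float64(286.71337020067153), np.float64(271.72889942167836))
```

```bash
python3 - <<'E'
from h import *
q=quat(np.deg2rad(87))
for i,(y) in enumerate((0.055,0.024,-0.007)):
    (move_ptp if i==0 else servo_line)([0.70,y,0.15],q)
    c=capture("wrist"); np.savez(f"w{i}.npz",**{k:c[k] for k in c}); 
    im=c["image"]; cv2.imwrite(f"pics/w{i}.png",im)
print(current_clock(),current_position())
ims=[cv2.resize(cv2.imread(f"pics/w{i}.png")[60:300,130:430],(400,320)) for i in (0,2)]
cv2.imwrite("pics/w02.png",np.hstack(ims))
E
```

```text
5.6083 [ 0.69996888 -0.0065205   0.14997974]
```

View pics/w1.png

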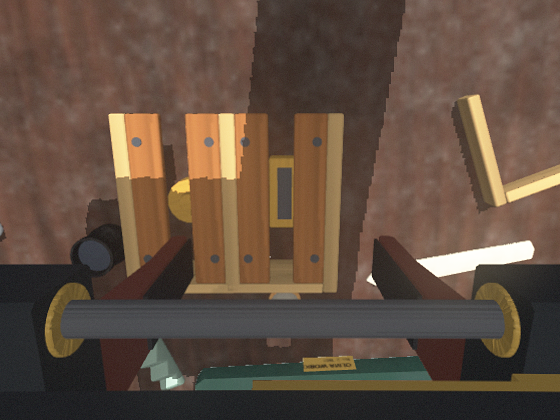

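View pics/w02.png

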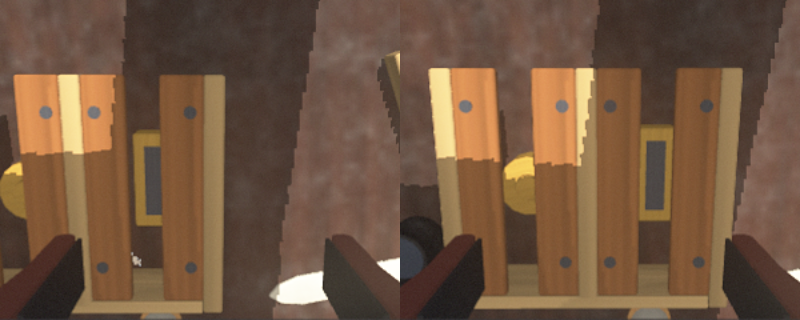

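```bash
python3 - <<'E'
import cv2,numpy as np
ims=[cv2.resize(cv2.imread(f"pics/w{i}.png")[130:250,a:a+80],None,fx=5,fy=5,interpolation=cv2.INTER_CUBIC) for i,a in ((0,215),(2,290))]
cv2.imwrite("pics/w02z.png",np.hstack(ims))
E
```

```text
(no output)
```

View pics/w02z.png

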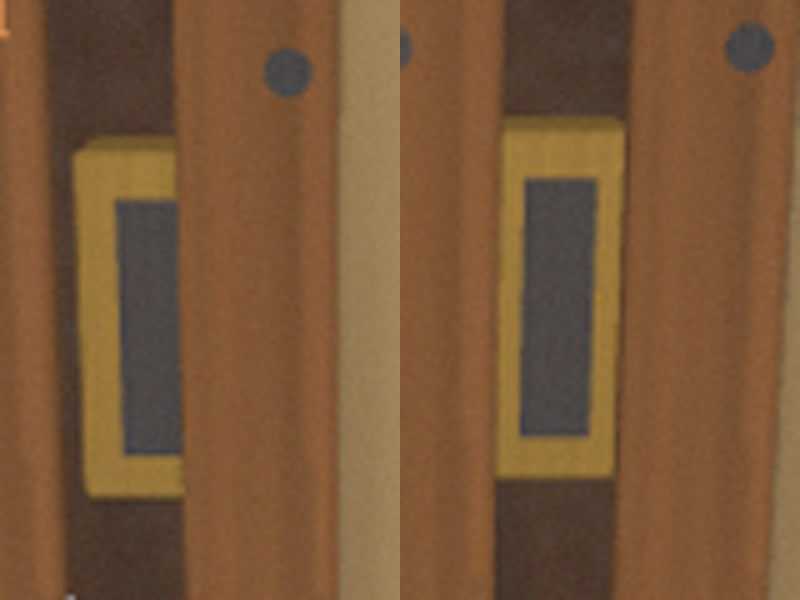

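```bash
python3 - <<'E'
from h import *
ld=lambda i:{k:v for k,v in np.load(f"w{i}.npz").items()}
def L(P): # to rack frame
    a=np.deg2rad(-3.0); d=P[:2]-np.array([.6982,-.0161]); return np.round(np.array([[np.cos(a),np.sin(a)],[-np.sin(a),np.cos(a)]])@d*1000,1)
w0,w2=ld(0),ld(2)
pt=lambda w,a,x,y,x0,z=.022: on_plane(w,a+(x-x0)/5,130+y/5,z)
for n,w,a,x0,pts in (("w0",w0,215,0,[(75,150),(86,492),(116,200),(122,455)]),("w2",w2,290,400,[(624,125),(614,475),(524,180),(597,180),(520,437),(590,437)])):
    for p in pts:
        X=pt(w,a,*p,x0); print(n,p,np.round(X,4),L(X))
# rack in wrist depth
P,u,v=cloud(w2); m=(P[:,2]>.047)&(P[:,2]<.057)&(v<300)&(P[:,1]<.085)&(P[:,1]>-.12)
print(cv2.minAreaRect((P[m,:2]*1000).astype(np.float32)), np.percentile(P[m],[1,50,99],axis=0).round(4))
P,u,v=cloud(ld(1)); m=(P[:,2]>.047)&(P[:,2]<.057)&(v<300)&(P[:,1]<.085)&(P[:,1]>-.12)
print(cv2.minAreaRect((P[m,:2]*1000).astype(np.float32)))
m=(P[:,2]<.006)&(P[:,2]>-.006)&(v<300); print("table",np.median(P[m,2]))
E
```

```text
w0 (75, 150) [0.6645 0.0153 0.022 ] [-35.3  29.6]
w0 (86, 492) [0.7226 0.012  0.022 ] [22.9 29.4]
w0 (116, 200) [0.673  0.0213 0.022 ] [-27.1  36. ]
w0 (122, 455) [0.7164 0.0187 0.022 ] [16.4 35.7]
w2 (624, 125) [0.6652 0.0374 0.022 ] [-35.8  51.7]
w2 (614, 475) [0.7243 0.0346 0.022 ] [23.4 52. ]
w2 (524, 180) [0.6732 0.0209 0.022 ] [-26.9  35.7]
w2 (597, 180) [0.6738 0.0328 0.022 ] [-26.9  47.6]
w2 (520, 437) [0.7167 0.0189 0.022 ] [16.6 35.9]
w2 (590, 437) [0.7173 0.0307 0.022 ] [16.7 47.7]
((698.4530029296875, -16.733978271484375), (169.00389099121094, 140.17547607421875), 86.9352035522461) [[ 0.6282 -0.0972  0.0489]
 [ 0.6888 -0.0137  0.051 ]
 [ 0.7673  0.0666  0.0526]]
((698.3715209960938, -16.3853759765625), (168.4400177001953, 140.52381896972656), 86.92414855957031)
table -0.0008571083132605062
```

```bash
python3 - <<'E'
from h import *
q=quat(np.deg2rad(75.9-90))
move_gripper(0.088)
print(inverse_kinematics([.4437,-.2192,.17],q))
move_ptp([.4437,-.2192,.17],q)
c=capture("wrist"); np.savez("wt.npz",**c); cv2.imwrite("pics/wt.png",c["image"])
P,u,v=cloud(c)
V=(v<300)&(np.hypot(P[:,0]-.4437,P[:,1]+.2192)<.16)
m=V&(P[:,2]>.013)&(P[:,2]<.026)
ax=np.array([np.cos(np.deg2rad(75.9)),np.sin(np.deg2rad(75.9))]); n=np.array([-ax[1],ax[0]]); o=np.array([.4437,-.2192])
L=np.c_[(P[:,:2]-o)@ax,(P[:,:2]-o)@n]
for s in (1,-1):
    k=m&(L[:,1]*s>.015)&(L[:,1]*s<.04)&(L[:,0]>.025); A=L[k]
    l=cv2.fitLine(A.astype(np.float32),cv2.DIST_HUBER,0,.01,.01).ravel(); print("jaw",s,k.sum(),np.rad2deg(np.arctan(l[1]/l[0])),"y at 0:",l[3]-l[2]*l[1]/l[0],"x range",np.percentile(A[:,0],[0.5,99.5]), "y",np.percentile(A[:,1],[2,98]))
    k=V&(P[:,2]>.032)&(P[:,2]<.045)&(L[:,1]*s>0); print("cheek",k.sum(),np.percentile(L[k],[1,50,99],axis=0).round(4).tolist(),np.median(P[k,2]))
print(current_clock())
E
```

```text
[-5.98534150e-01  2.67661212e-01  1.79749493e+00 -4.44089210e-16
  1.07643652e+00 -3.52442725e-01]
jaw 1 774 0.686965 y at 0: 0.023072464 x range [0.0257034 0.1118547] y [0.02080959 0.02704789]
cheek 523 [[-0.0217, 0.0202], [-0.0002, 0.0245], [0.0203, 0.0292]] 0.03646961290370916
jaw -1 785 0.70854115 y at 0: -0.024443645 x range [0.02573797 0.11278633] y [-0.026627   -0.02045358]
cheek 532 [[-0.0212, -0.0308], [0.0002, -0.0259], [0.0209, -0.0216]] 0.036355934607729165
7.1333
```

View pics/wt.png

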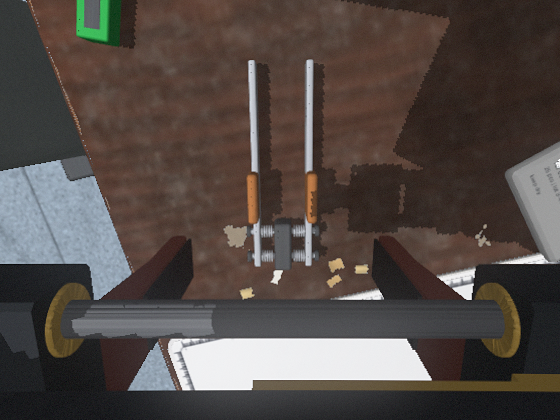

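```bash
python3 - <<'E'
from h import *
q=quat(np.deg2rad(76.6-90))
servo_line([.4444,-.2194,.06],q,rate=.2)
print(servo_line([.4444,-.2194,.004],q,rate=.08,contact_N=12),current_position())
move_gripper(0.054); print(current_finger_gap(),current_force(),current_clock())
c=capture("wrist"); cv2.imwrite("pics/wg.png",c["image"])
E
```

```text
False [ 0.44462702 -0.2195604   0.00427278]
0.053956320664193584 [-1.10402047 -0.22898535  5.07628649] 9.3833
```

View pics/wg.png

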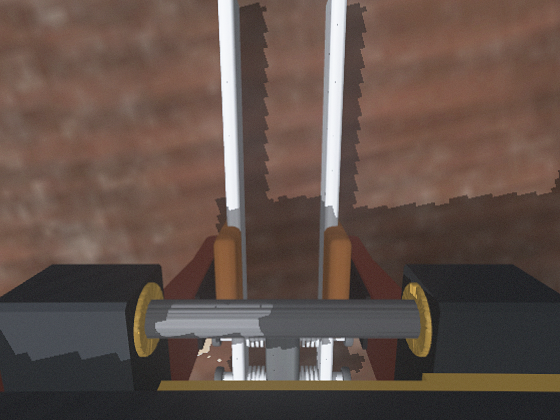

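```bash
cat >> h.py <<'E'
RY=np.deg2rad(-3.05); BAR=np.array([.6945,.0258])
def fwd(y): return np.array([np.cos(y),np.sin(y)])
def tongs_to(xy,yaw,rate=.12,z=.0042,**k):
    return servo_line([xy[0],xy[1],z],quat(yaw-np.pi/2),rate=rate,**k)
def look(name,yaw,o):
    c=capture("wrist"); cv2.imwrite(f"pics/{name}.png",c["image"]); return c
E
python3 - <<'E'
from h import *
g=BAR-.24*fwd(RY)+0*fwd(RY+np.pi/2); print(g)
tongs_to([.465,-.13],np.deg2rad(45)); print(current_position(),current_force())
tongs_to([.468,-.04],np.deg2rad(20)); print(current_position(),current_force())
tongs_to(g,RY); print(current_position(),yaw_of(current_orientation()),current_force(),current_finger_gap(),current_clock())
c=look("wp",0,0); np.savez("wp.npz",**c)
c=capture("top"); cv2.imwrite("pics/tp.png",c["image"]); np.savez("tp.npz",**c)
E
```

```text
[0.45483996 0.03856978]
[ 0.46504632 -0.12982289  0.00417705] [0.01611693 2.16379211 3.06549316]
[ 0.46790428 -0.04023349  0.00416201] [0.38901463 2.14020083 2.49673649]
[0.4547572  0.03825663 0.00414528] 4.6599129463896265 [-0.85299622  2.55473557  2.16177882] 0.05415566961573292 12.0667
```

View pics/wp.png

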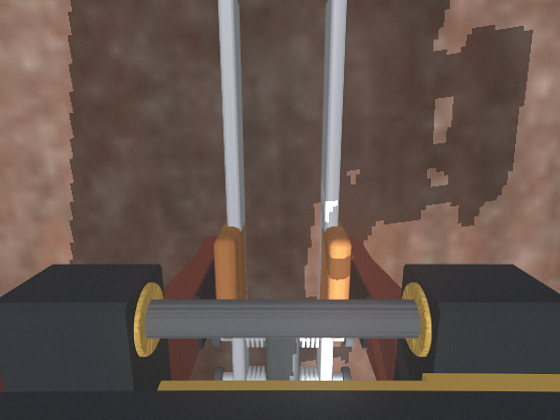

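View pics/tp.png

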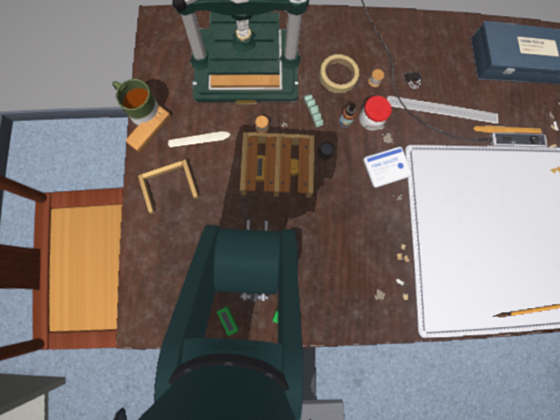

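```bash
cat >> h.py <<'E'
def jaws(c,o,yaw,vmax=290):
    P,u,v=cloud(c); a=fwd(yaw); n=fwd(yaw+np.pi/2); L=np.c_[(P[:,:2]-o)@a,(P[:,:2]-o)@n]
    out=[]
    for s in (1,-1):
        k=(v<vmax)&(P[:,2]>.014)&(P[:,2]<.026)&(L[:,1]*s>.01)&(L[:,1]*s<.035)&(L[:,0]>.026)&(L[:,0]<.12); A=L[k]
        if len(A)<30: print("few",s,len(A)); continue
        l=cv2.fitLine(A.astype(np.float32),cv2.DIST_HUBER,0,.01,.01).ravel()
        out.append((s,len(A),round(float(np.rad2deg(np.arctan(l[1]/l[0]))),2),round(float(l[3]-(l[2]-.1)*l[1]/l[0]),4),A[:,0].max().round(4)))
    print("jaws (side,n,dyaw,y@x=.1,xmax)",out); return out
E
python3 - <<'E'
from h import *
for f,vm in (("wp",290),("tp",419)):
    c=dict(np.load(f+".npz")); jaws(c,BAR-.24*fwd(RY),RY,vm)
print(current_position())
E
```

```text
jaws (side,n,dyaw,y@x=.1,xmax) [(1, 3454, 0.19, 0.0203, np.float64(0.109)), (-1, 3427, 0.11, -0.0212, np.float64(0.1084))]
few 1 21
few -1 21
jaws (side,n,dyaw,y@x=.1,xmax) []
[0.45482275 0.03809821 0.00413757]
```

```bash
python3 - <<'E'
from h import *
off=.0005*fwd(RY+np.pi/2)
for d in (.16,.13,.102):
    h=tongs_to(BAR-d*fwd(RY)+off,RY,rate=.06,contact_N=8)
    print(d,h,current_position(),current_force().round(2),current_finger_gap())
    if h: break
c=capture("wrist"); cv2.imwrite("pics/wi.png",c["image"]); np.savez("wi.npz",**c)
c=capture("top"); cv2.imwrite("pics/ti.png",cv2.resize(c["image"][100:250,200:360],None,fx=4,fy=4)); print(current_clock())
E
```

```text
0.16 False [0.53417943 0.03486549 0.0041389 ] [ 0.    0.12 -2.66] 0.0541352347225617
0.13 False [0.56499211 0.03318875 0.00420489] [ 0.83  0.4  -0.96] 0.0538237166480756
0.102 False [0.59335743 0.03165966 0.00424083] [ 1.34  0.67 -0.03] 0.0538469845795769
15.0167
```

View pics/wi.png

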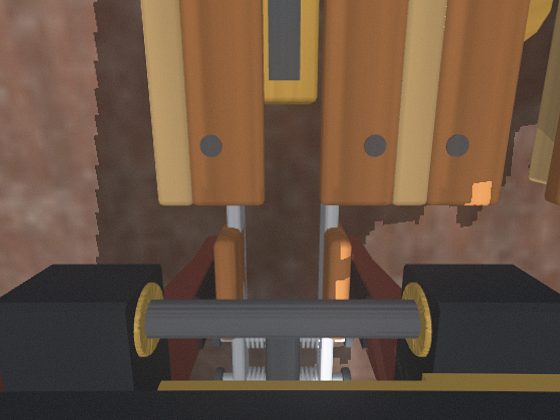

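View pics/ti.png

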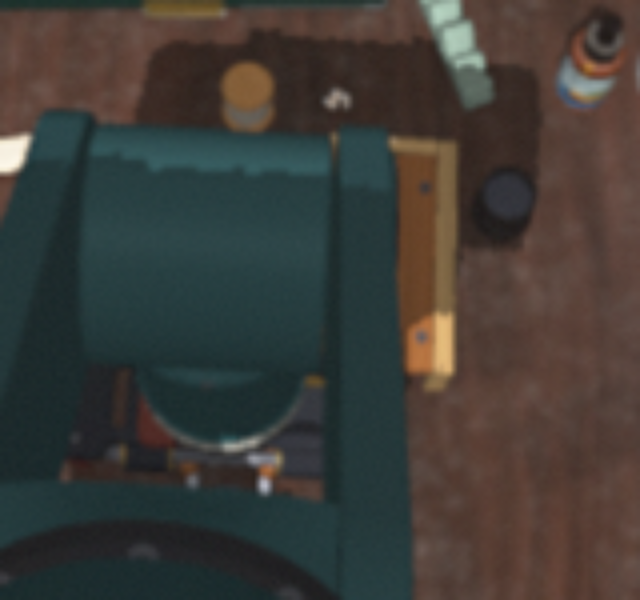

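The bar (inlay at (285,40) in the wrist view) lies between the jaws, which enter the pocket at columns 236 and 329. Now I squeeze.

```bash
python3 - <<'E'
from h import *
move_gripper(0.038); sleep(0.4); print(current_finger_gap(),current_force().round(2),current_clock())
c=capture("wrist"); cv2.imwrite("pics/wc.png",c["image"])
E
```

```text
0.04242778742880661 [-1.36 -0.74  1.31] 15.7583
```

View pics/wc.png

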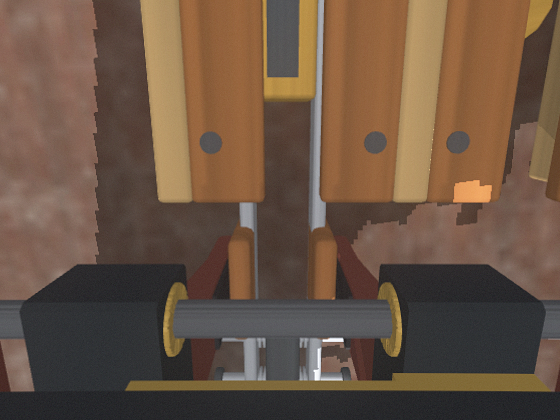

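```bash
python3 - <<'E'
from h import *
off=.0005*fwd(RY+np.pi/2)
for d in (.13,.17,.232):
    tongs_to(BAR-d*fwd(RY)+off,RY,rate=.07)
    print(d,current_position(),current_force().round(2),current_finger_gap())
sleep(.2)
c=capture("wrist"); cv2.imwrite("pics/wd.png",c["image"]); np.savez("wd.npz",**c)
print(current_clock())
E
```

```text
0.13 [0.56315376 0.03339934 0.00419093] [-4.29 -0.09  1.56] 0.04248139523049539
0.17 [0.5236651  0.03543396 0.00416066] [-1.56 -0.3   0.9 ] 0.04277927051295275
0.232 [0.46280456 0.03865275 0.00416184] [-0.65  0.35 -2.85] 0.04313294624034749
18.3667
```

View pics/wd.png

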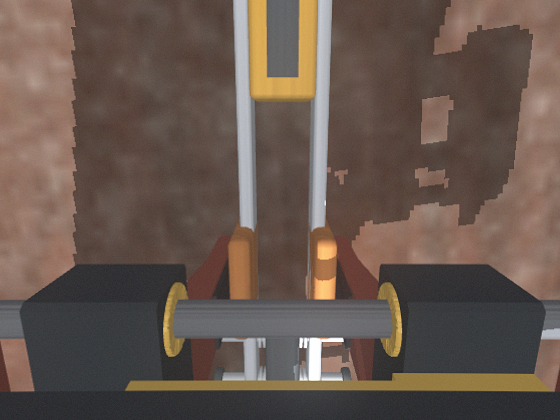

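```bash
cat >> h.py <<'E'
BAY=np.array([.646,.2415]); BY=.3466
E
python3 - <<'E'
from h import *
c=dict(np.load("wd.npz"))
for uv in ((283,92),(283,98),(260,95),(306,95)): print(on_plane(c,*uv,.022))
P,u,v=cloud(c); m=(v<130)&(u>255)&(u<310)&(P[:,2]>.018)&(P[:,2]<.027); print(P[m].min(0),P[m].max(0), np.percentile(P[m],[1,99],axis=0))
o=np.array([.4628,.03865]); print("near end rel grip",(P[m][:,:2]-o)@fwd(RY)[:,None][:,0] is None, np.percentile((P[m][:,:2]-o)@fwd(RY),1))
tongs_to([.478,.10],np.deg2rad(8),rate=.09); print(current_finger_gap())
tongs_to(BAY-.187*fwd(BY),BY,rate=.09)
print(current_position(),yaw_of(current_orientation()),current_force().round(2),current_finger_gap(),current_clock())
c=capture("wrist"); cv2.imwrite("pics/we.png",c["image"]); np.savez("we.npz",**c)
c=capture("top"); cv2.imwrite("pics/te.png",cv2.resize(c["image"][120:320,100:330],None,fx=3,fy=3)); np.savez("te.npz",**c)
E
```

```text
[0.53814251 0.03407752 0.022     ]
[0.53594306 0.03419532 0.022     ]
[0.53752213 0.042983   0.022     ]
[0.53656345 0.02529034 0.022     ]
[0.53514097 0.02288244 0.01802461] [0.57063387 0.04488263 0.0239141 ] [[0.53602921 0.02343926 0.01933635]
 [0.56976604 0.04385172 0.02295817]]
near end rel grip False 0.07340146802929512
0.042825227136892144
[0.47010072 0.17779101 0.00418902] -1.2244248199115264 [ 0.63 -0.8  -2.9 ] 0.04272784867913414 20.2333
```

View pics/we.png

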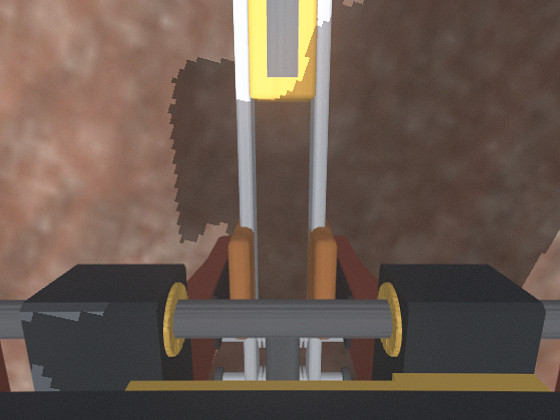

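View pics/te.png

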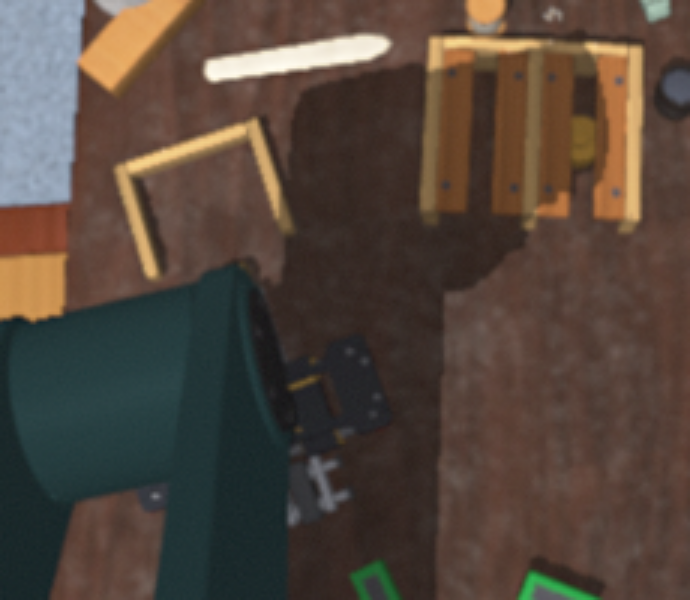

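```bash
python3 - <<'E'
from h import *
for d in (.15,.101):
    h=tongs_to(BAY-d*fwd(BY),BY,rate=.06,contact_N=9); print(d,h,current_position(),current_force().round(2),current_finger_gap())
    if h: break
c=capture("wrist"); cv2.imwrite("pics/wf.png",c["image"]); np.savez("wf.npz",**c)
print(current_clock())
E
```

```text
0.15 True [0.47176687 0.17826363 0.00415014] [1.32 0.39 4.89] 0.04260003342547858
20.625
```

View pics/wf.png

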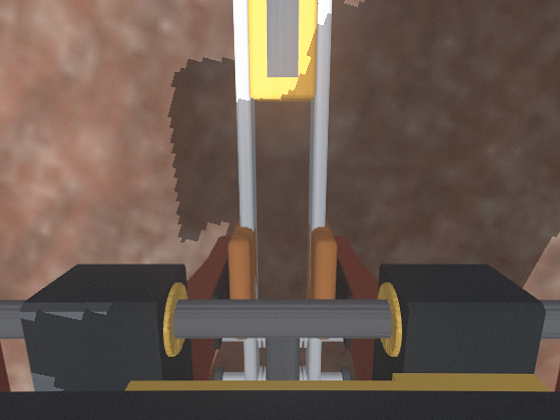

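```bash
python3 - <<'E'
from h import *
for d in (.15,.101):
    h=tongs_to(BAY-d*fwd(BY),BY,rate=.06,contact_N=18); print(d,h,current_position(),current_force().round(2),current_finger_gap())
    if h: break
c=capture("wrist"); cv2.imwrite("pics/wf2.png",c["image"]); np.savez("wf2.npz",**c)
print(current_clock())
E
```

```text
0.15 True [0.47209818 0.17847812 0.00397491] [-0.41 -0.24  4.86] 0.042468429862455005
20.95
```

View pics/wf2.png

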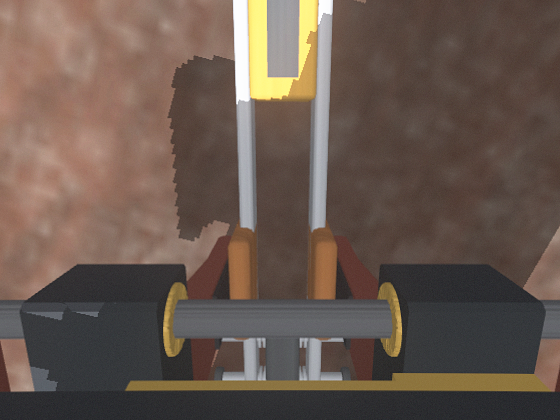

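```bash
python3 - <<'E'
from h import *
print(current_force().round(2),current_torque().round(2),current_position())
p0=current_position()
for d,ct in ((.181,35),(.176,35),(.171,35)):
    h=tongs_to(BAY-d*fwd(BY),BY,rate=.03,z=.0045,contact_N=ct); p=current_position(); print(d,h,((p[:2]-BAY)@fwd(BY)).round(4),p[2].round(4),current_force().round(2),current_torque().round(2),current_finger_gap())
    if h: break
print(current_clock(),current_joint_pos().round(2))
E
```

```text
[ 0.26 -1.09  4.81] [ 0.06  0.04 -0.01] [0.47208559 0.17849829 0.00397583]
0.181 False -0.1817 0.0042 [-0.45  0.21 -1.45] [-0.1   0.6   0.05] 0.043306471382553564
0.176 False -0.1754 0.0044 [ 0.89  1.13 -3.26] [-0.14  0.38 -0.02] 0.04269569649375311
0.171 False -0.1703 0.0045 [-0.36 -0.22 -4.09] [-0.11  0.35  0.02] 0.04292515321057876
21.875 [0.23 0.55 1.89 0.   0.71 1.45]
```

```bash
python3 - <<'E'
from h import *
for d in (.15,.125,.101):
    h=tongs_to(BAY-d*fwd(BY),BY,rate=.05,z=.0044,contact_N=30); p=current_position(); print(d,h,((p[:2]-BAY)@fwd(BY)).round(4),p[2].round(4),current_force().round(2),current_finger_gap())
    if h: break
c=capture("wrist"); cv2.imwrite("pics/wf3.png",c["image"]); np.savez("wf3.npz",**c)
print(current_clock())
E
```

```text
0.15 False -0.1497 0.0044 [ 1.32  0.03 -3.65] 0.042469860891561226
0.125 False -0.1248 0.0044 [ 0.17  1.56 -3.43] 0.042543364615889416
0.101 False -0.1006 0.0044 [ 0.88 -0.14 -3.1 ] 0.04276792473152766
23.775
```

View pics/wf3.png

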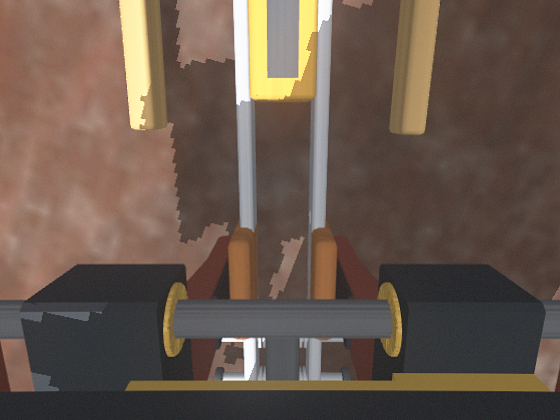

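```bash
python3 - <<'E'
from h import *
c=dict(np.load("wf3.npz"))
for uv,z in (((147,127),.02),((407,131),.02),((283,97),.022)):
    X=on_plane(c,*uv,z)[:2]-BAY; print(uv,X@fwd(BY),X@fwd(BY+np.pi/2))
move_gripper(0.053); sleep(.2); print(current_finger_gap(),current_force().round(2))
c=capture("wrist"); cv2.imwrite("pics/wr.png",c["image"]); np.savez("wr.npz",**c); print(current_clock())
E
```

```text
(147, 127) -0.038550856727436356 0.053876674321873735
(407, 131) -0.040185876608198376 -0.050080619493897076
(283, 97) -0.027187500688120647 -0.00043104508205939673
0.05307964454428087 [ 0.18 -0.68 -0.87]
24.425
```

View pics/wr.png

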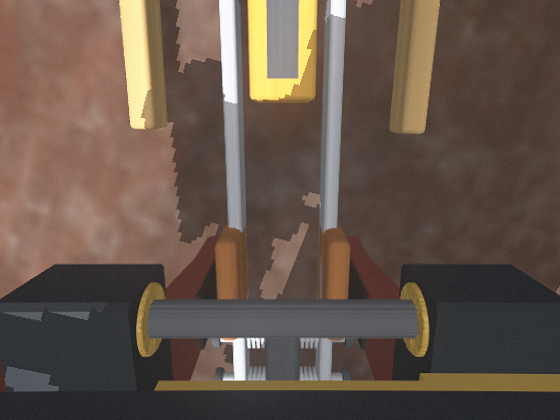

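Bar released between the jaws: 5 mm of air each side, bar near end at (283,98), well behind the wall ends at row 128. Retract now.

```bash
python3 - <<'E'
from h import *
for d in (.13,.185):
    tongs_to(BAY-d*fwd(BY),BY,rate=.07,z=.0043); print(current_position(),current_force().round(2),current_finger_gap())
sleep(.2); move_gripper(0.088); sleep(.3); print(current_finger_gap(),current_force().round(2))
c=capture("wrist"); cv2.imwrite("pics/wx.png",c["image"])
g=BAY-.185*fwd(BY)
servo_line([g[0],g[1],.16],rate=.15)
sleep(.3)
c=capture("wrist"); cv2.imwrite("pics/wy.png",c["image"]); np.savez("wy.npz",**c); jaws(c,g,BY,300)
P,u,v=cloud(c); L=np.c_[(P[:,:2]-BAY)@fwd(BY),(P[:,:2]-BAY)@fwd(BY+np.pi/2)]
m=(abs(L[:,0])<.04)&(abs(L[:,1])<.045)&(P[:,2]>.016); print("bar",cv2.minAreaRect((L[m]*1000).astype(np.float32)),np.percentile(P[m,2],[2,50,98]))
print(current_clock())
E
```

```text
[0.52338245 0.19720949 0.00434342] [-0.28  0.22 -1.89] 0.05333396322389683
[0.47231296 0.17870428 0.00435195] [-0.2   0.86 -1.19] 0.05339690242266442
0.08766819572520959 [-1.35 -0.22 -0.27]
jaws (side,n,dyaw,y@x=.1,xmax) [(1, 824, -0.14, 0.0234, np.float64(0.1119)), (-1, 817, -0.0, -0.0242, np.float64(0.112))]Traceback (most recent call last):
  File "<stdin>", line 11, in <module>
    return _quantile_unchecked(
        a, q, axis, out, overwrite_input, method, keepdims, weights)
    return _ureduce(a,
                    func=_quantile_ureduce_func,
    ...<5 lines>...
                    overwrite_input=overwrite_input,
                    method=method)
    r = func(a, **kwargs)
    result = _quantile(arr,
                       quantiles=q,
    ...<2 lines>...
                       out=out,
                       weights=wgt)
    slices_having_nans = np.isnan(arr[-1, ...])
                                  ~~~^^^^^^^^^
IndexError: index -1 is out of bounds for axis 0 with size 0
```

View pics/wy.png

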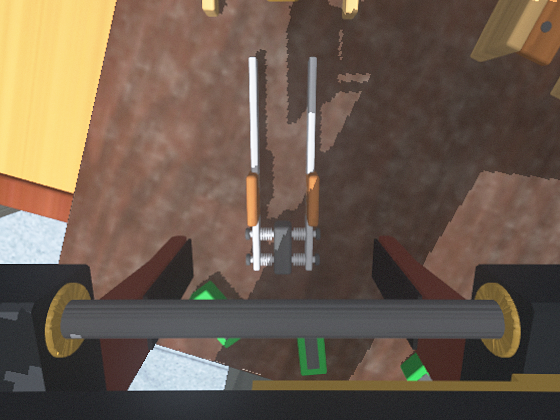

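```bash
python3 - <<'E'
from h import *
g=BAY-.185*fwd(BY)
servo_line([g[0],g[1]-.05,.25],rate=.2)
move_ptp([.40,-.25,.25],quat(-.8))
c=capture("top"); cv2.imwrite("pics/tend.png",cv2.resize(c["image"][100:310,110:340],None,fx=2.8,fy=2.8))
P,u,v=cloud(c); L=np.c_[(P[:,:2]-BAY)@fwd(BY),(P[:,:2]-BAY)@fwd(BY+np.pi/2)]
m=(L[:,0]<.038)&(L[:,0]>-.06)&(abs(L[:,1])<.043)&(P[:,2]>.013)&(P[:,2]<.04); print("bar",cv2.minAreaRect((L[m]*1000).astype(np.float32)),np.percentile(P[m,2],[2,50,98]))
jaws(c,g,BY,420)
for q in ["round_weight","spool","loupe"]:
    for d in silhouettes("top",q)[:1]: 
        Q,_,_=cloud(c,d["region"]); print(q,np.percentile(Q,[2,50,98],axis=0).round(3).tolist())
print(current_clock())
E
```

```text
bar ((1.1594409942626953, -0.09587669372558594), (58.8504638671875, 26.778778076171875), 1.5776891708374023) [0.01543783 0.02143544 0.02513318]
jaws (side,n,dyaw,y@x=.1,xmax) [(1, 107, 0.11, 0.0234, np.float64(0.1131)), (-1, 105, 0.23, -0.0253, np.float64(0.1121))]
round_weight [[0.679, -0.065, 0.003], [0.694, -0.055, 0.022], [0.717, -0.047, 0.03]]
spool [[0.789, 0.009, 0.004], [0.797, 0.021, 0.038], [0.815, 0.033, 0.042]]
loupe [[0.72, -0.151, 0.008], [0.734, -0.134, 0.032], [0.752, -0.118, 0.039]]
31.0333
```

View pics/tend.png

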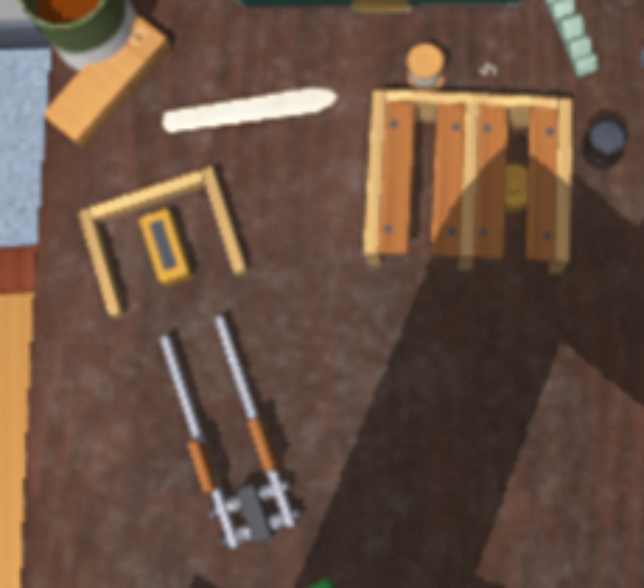

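The bar (crop (165,247)) lies inside the bay. The tongs are open with their nose about 30 mm short of the mouth, and the bystanders have not moved. I'm handing in.

```bash
python3 - <<'E'
from bench import *
print(close_job())
E
```

```text
the job is handed in; nothing more can be done
None
```

The bar weight is out of the rack and lying flat inside the bay, and the tongs are sprung open on the table outside it. I handed the job in at about 31 s of the 64 s; no verdict was reported.

I pinched the tongs by their cheeks and slid them along the table into the left pocket. There I squeezed them on the brass bar and drew it out, then slid it into the bay and let go. I then backed the tongs out, opened the gripper and moved the arm away.

**Last checks (top camera):**
- **Bar weight:** it sits at about x = +1 mm, y = 0 mm in the bay's frame, squared up to within 2° and flat, with its top at about 22 mm. The bay position carries an uncertainty: the wrist camera put the wall ends about 3–4 mm deeper than my fit, so x could be nearer −3 mm. That is still well inside the −16 mm limit.
- **Tongs:** the jaws are open, about 48 mm between strip centres, and the tongs lie flat. The nose is about 28 mm outside the bay mouth.
- **Round weight, spool and loupe:** none moved by more than the 2 mm or so of measurement noise.

**Checks that disagreed:**
- **Contact stops:** two force-limited moves (9 N and 18 N) stopped as I started into the bay. I found no obstruction and took it for a start-up friction or vertical-force transient. I repeated the slide with limits of 30–35 N, at a TCP about 0.3 mm higher, and it went through with under 5 N at each step.
- **Grip gap:** the finger gap read about 42.5 mm when gripping the bar, against the 44 mm described. The pictures showed the bar held throughout.

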